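# Stack the bead cups and click the feed slide into its notch

## Robot

A 7-joint arm with a two-finger parallel gripper is mounted at the origin on the work surface. World frame = base frame: x ahead of the robot, y to its left, z up, the work surface at z = 0. Lengths are in m, angles in rad, forces in N, time in s.
With the tool pointing down it reaches from about 0.35 to 0.9 m from the base axis. Payload 8.1 kg.
Tool frame: the origin (TCP) lies on the centre line of the jaws, within the pads' length; the fingertips stand 19 mm ahead of it and the grasp point (between the pads) is the TCP; z points along the fingers, y is the direction in which the jaws open and shut (so a half turn about z gives the same grasp; the last joint's range is limited). The gripper opens to 92 mm and grips with 3 to 60 N. Pads are 19 mm wide; open, the fingers measure 130 mm over their backs; the gripper's body (75 mm by 190 mm) begins 47 mm behind the grasp point.
Start: joints at [1.168, 0.434, 0.025, 1.573, -0.012, 1.134, -0.075], TCP at [0.185, -0.597, 0.246] pointing down, gripper open.
Joint ranges: [-2.62, 2.62], [-0.44, 2.09], [-1.27, 1.32], [0.08, 2.57], [-1.32, 4.46], [0.12, 2], [-2.74, 2.74]. Speed limits (rad/s): [2.22, 2.22, 3.01, 3.01, 3.14, 3.14, 3.14].

## Interface

Orientations are given as a rotation vector (axis times angle).
In Python, from cell import monitor, imaging, workorder, outline_of gives the robot as it stands.
- The arm moves only by the tool move_arm, never from a script. Its argument "series" is a list of rows, each a list of 6 numbers: the shift along the world's x, y, z in cm, then the turn, a rotation vector about the world's x, y, z in degrees. A call has 1 to 8 rows; each row shifts and turns the commanded pose from where the row before left it; what a row does not reach is not made up. A row lasts 1/10 s, in which the tool goes at most 50 mm and 8.59 degrees, less where a joint would pass 70% of its speed; a pose out of reach is approached as far as the arm can. A call with a gripper value outside its range is refused whole. "grip" is the opening, from 0 (shut) to 1 (fully open), set as the call begins (left out, the last holds). The fingers move at their own pace and stop on an object; "force" is the grip in N (left out, the last holds). Time passes only in rows, so rows that do not move let the fingers close. It gives the time, the measured TCP pose, the force and the opening at its end, in the units of the state.
- monitor.observe(): the state, without advancing time (a new reading comes with each control period).
- imaging.get_image(name): name is "scene" or "top" or "wrist"; returns a dict with "color" (384x512x3 uint8, red, green, blue), "fx", "fy", "cx", "cy" (pixels), "rvec" (rotation vector, rad) and "tvec" (3), from world to camera coordinates, as OpenCV has them; the wrist camera has in their place "mount" (4x4, takes a point from camera to tool coordinates, whose origin is the TCP and whose axes are the flange's). Camera axes: x right, y down, z forward; pixel columns grow to the right and rows downward; lengths in m; the calibration is good to about 2 mm. The wrist camera is an equidistant fisheye: a pixel r from the principal point sees the ray r / f radians off the axis. A picture is of the moment at which its call begins: read the wrist's pose just before it. There is no depth.
- workorder.sign_off(): hands the job in, once; it reports no verdict.
Trained networks look in the newest picture that a camera, given by its name, has taken for a name from the list of things; names that differ only in an ending like _2 or _b are one class to them, and where a whole thing is asked for, a point or a joint stands for the part that bears it (a point fixed in the world has none). Each returns a list of dicts, best first, with "p" (0 to 1); they miss things now and then, are a little off and sometimes report something else, mostly with a low value. They report only what shows in the picture. A call takes as long as a camera call. They do not tell look-alikes from the thing itself.
- outline_of(camera, thing): "mask" (384x512 bool, what is visible of it) and "rect" ([left, top, width, height] in pixels, round what is visible of it).
The state is a dict: "clock": time; "joints": joint angles; "dq": joint speeds; "joint_efforts": joint torques, N m; "position": TCP position; "ee_rot": TCP orientation; "force": force on the tool from outside, world axes, zero at the start; "ft_torque": the same for the moment, N m; "width": opening from 0.0 (shut) to 1.0 (fully open).
Only numpy, scipy, OpenCV 4.12 (cv2) and the standard library are available. Lean on these libraries where they do the work, as an engineer would, in place of code of your own. Each camera call takes 0.05 s, during which the arm holds its last target. There are 200 camera calls.

## Task

Nest the two loose metal cups upright into the cup on the feed slide's carriage, one in the other, and let go of them. Then grip the carriage's black handle post and slide the carriage along the rail until you feel its ball click into the notch, and finish there, still gripping the post and holding the carriage still in the notch so that I can fill the top cup. Leave everything else on the bench where it is.

Things in the scene. Friction and masses are not known exactly. Their poses are not given: they have to be found in the camera images.
- slide: feed slide fixed to the bench: grey base 100 x 360 mm, end blocks 36 mm high. Origin: centre of its underside. The rail is its y axis; the carriage travels to +y. A steel strip in the rail has one ball notch, set anew each time, 60 to 120 mm of travel from the -y end. A clamp screw on the base's -x side stands level with it and meets the dark index tab on the carriage's -x edge when in the notch.
- carriage: aluminium plate 92 x 180 x 14 mm on the rail, with its own fixed cup like the loose ones and a black handle post. Origin: on that cup's axis, at its underside, 46 mm above the bench; axes parallel to the slide's. Travels from slide y = -25 mm to a stop at +125; starts within 20 mm of the near end. Slides with 1 to 2 N; leaving the notch takes 6 to 7 N more.
- handle (a point): the place to grip on the carriage's handle post, on its axis 17 mm below its top. The post is 22 x 22 mm, 62 mm tall, its sides parallel to the slide's axes, 115 mm behind (slide -y) the carriage's cup axis.
- ball (a joint): drop of the spring ball under the carriage (50 mm behind its cup axis), in m: about 0.0005 while it rides on the strip, 0.0043 when it sits fully in the notch, 0.0027 when 2 mm off centre. Dropping in, from 6 mm before the centre, it pulls the carriage on with a few N, most near the centre; past the centre it pushes back the same way.
- cup_a: loose metal cup, open on top, upright on the bench, 70 mm tall, wall 2.5 mm: conical body 34 mm across at the foot, 50 mm at 38 mm height, then a shoulder and a straight band 62 mm across from 42 mm up to the rim. Origin: centre of its underside, z up its axis. Nested, its shoulder rests on the lower rim, 30 mm above the cup below. 60 to 130 g; both loose cups are alike.
- cup_b: loose metal cup, open on top, upright on the bench, 70 mm tall, wall 2.5 mm: conical body 34 mm across at the foot, 50 mm at 38 mm height, then a shoulder and a straight band 62 mm across from 42 mm up to the rim. Origin: centre of its underside, z up its axis. Nested, its shoulder rests on the lower rim, 30 mm above the cup below. 60 to 130 g; both loose cups are alike.
- jar: closed white plastic jar with a steel lid, 56 mm across, 55 mm tall; it stands among the cups. Origin: centre of its underside.
- polish: white bottle, 52 mm across, 120 mm tall. Origin: centre of its underside.
- spool: wooden spool, 48 mm across, 42 mm tall. Origin: centre of its underside.
- hone: grey honing stone, 100 x 35 x 18 mm, lying flat. Origin: centre of its underside.
- brush: wood-handled brush, 160 mm long, lying on the bench. Origin: underside, at mid-length.
- driver: wood-handled screwdriver, 150 mm long, lying on the bench. Origin: underside, at mid-length.
Not all that is in view belongs to the job. Leave any orange look-alike of the cup_a alone.

How it is judged:
On the way, in this order (a step that is already met when the one before it is completed fails the run):
1. both loose cups are nested upright, one in the other, in the carriage's cup and let go, while the carriage is not yet in the notch (((z of cup_a in the frame of carriage between 0.026 and 0.034 m and horizontal distance between each of cup_a, cup_b and carriage below 0.006 m and angle between each of cup_a, cup_b's own z axis and vertical below 0.12 rad and z of cup_b in the frame of carriage between 0.056 and 0.064 m) or (z of cup_b in the frame of carriage between 0.026 and 0.034 m and horizontal distance between each of cup_b, cup_a and carriage below 0.006 m and angle between each of cup_b, cup_a's own z axis and vertical below 0.12 rad and z of cup_a in the frame of carriage between 0.056 and 0.064 m)) and contact force between the fingers and cup_a below 0.1 N and contact force between the fingers and cup_b below 0.1 N and value of joint ball below 0.0015 m), for 0.2 s.
2. the carriage, gripped by its handle post, sits still in the notch with its ball dropped (value of joint ball above 0.0027 m and contact force between the fingers and carriage above 3 N and distance between the grasp point and handle below 0.035 m and linear speed of carriage below 0.01 m/s), for 0.3 s.
At the end, for the whole second after the job is handed in: Ball dropped 2.7 mm or more into the notch, carriage still (under 10 mm/s), fingers gripping the handle post (over 3 N, within 35 mm of its grip point); both cups nested in the carriage's cup, 30 and 60 mm (within 4) above it, 6 mm of its axis and 0.12 rad of upright, not touched (all of step 2 and ((z of cup_a in the frame of carriage between 0.026 and 0.034 m and horizontal distance between each of cup_a, cup_b and carriage below 0.006 m and angle between each of cup_a, cup_b's own z axis and vertical below 0.12 rad and z of cup_b in the frame of carriage between 0.056 and 0.064 m) or (z of cup_b in the frame of carriage between 0.026 and 0.034 m and horizontal distance between each of cup_b, cup_a and carriage below 0.006 m and angle between each of cup_b, cup_a's own z axis and vertical below 0.12 rad and z of cup_a in the frame of carriage between 0.056 and 0.064 m)) and contact force between the fingers and cup_a below 0.1 N and contact force between the fingers and cup_b below 0.1 N); the arm keeps its last pose, push and grip.
It fails at once if a bystander was pushed away or knocked over (moved more than 30 mm, or a standing one tipped) (distance of any of jar, polish, spool, hone, brush, driver from where it was at the start of the episode above 0.03 m or angle between any of jar, polish, spool's own z axis and vertical above 0.6 rad).
It also fails if it takes over 72 s, if anything falls off the work surface, if the arm or the gripper's body presses on something with over 40 N, if the wrist force passes 120 N, or if a joint passes its speed limit or range.

## Working session

There is one attempt and no reset: what is moved stays moved. The work goes in short steps, Python scripts to look and compute and a tool call to move; the robot and the scene stay as the last step left them, time stands still between calls to the robot, and variables do not carry over. Pictures are saved under pics/ and viewed, about 8 in all and at most 12, crops included, and the job is handed in when it is done.

Besides the shell and the picture viewer there is one more tool, called after ">>>" as a command line: name --pt "numbers of a row" for each row, then --argument value for the rest. move_arm: Moves the arm, as the interface text tells. Its arguments: {"type":"object","properties":{"series":{"type":"array"},"grip":{"type":"number"},"force":{"type":"number"}},"required":["series"]}

```bash
mkdir -p pics; cat > h.py <<'E'
import numpy as np, cv2
from cell import monitor, imaging, workorder, outline_of
def ray(im,u,v):
    R=cv2.Rodrigues(np.array(im["rvec"],float))[0]; t=np.array(im["tvec"],float).ravel()
    d=R.T@np.array([(u-im["cx"])/im["fx"],(v-im["cy"])/im["fy"],1.]); return -R.T@t,d
def onz(im,u,v,z):
    c,d=ray(im,u,v); return c+d*(z-c[2])/d[2]
def proj(im,P):
    K=np.array([[im["fx"],0,im["cx"]],[0,im["fy"],im["cy"]],[0,0,1.]])
    return cv2.projectPoints(np.array(P,float).reshape(-1,3),np.array(im["rvec"],float),np.array(im["tvec"],float),K,None)[0].reshape(-1,2)
def save(im,name): cv2.imwrite("pics/"+name,cv2.cvtColor(im,cv2.COLOR_RGB2BGR))
E
python3 - <<'E'
from h import *
np.set_printoptions(precision=3,suppress=True)
s=monitor.observe();print(s)
for n in("top","scene"):
    im=imaging.get_image(n); save(im["color"],n+"0.png")
    print(n,im["fx"],"cam",ray(im,0,0)[0])
    for th in("cup_a","carriage","handle","slide","jar","polish","spool"):
        for o in outline_of(n,th)[:4]:
            m=o["mask"]; v,u=np.nonzero(m); print(th,round(o["p"],2),o["rect"],m.sum(),(u.mean(),v.mean()))
E
```

```text
{'clock': 0.0, 'joints': array([ 1.168,  0.435,  0.025,  1.574, -0.012,  1.134, -0.075]), 'dq': array([ 0.001,  0.001,  0.   , -0.001,  0.001, -0.001,  0.   ]), 'joint_efforts': array([ -0.   , -66.785,   0.984, -31.447,  -0.061,   0.043,   0.   ]), 'position': array([ 0.184, -0.597,  0.245]), 'ee_rot': array([-3.105, -0.469,  0.001]), 'force': array([-0.111,  0.323,  1.068]), 'ft_torque': array([ 0.004,  0.003, -0.007]), 'width': 1.0007279882091307}
top 368.2705501416573 cam [0.389 0.079 0.945]
cup_a 0.72 [126.3, 197.5, 29.3, 28.6] 593 (np.float64(140.7301854974705), np.float64(210.03204047217537))
cup_a 0.7 [247.3, 256.8, 41.8, 21.7] 578 (np.float64(268.0103806228374), np.float64(266.30103806228374))
cup_a 0.62 [181.8, 163.0, 29.5, 23.6] 509 (np.float64(196.04125736738703), np.float64(175.1178781925344))
cup_a 0.57 [135.5, 154.2, 27.0, 30.6] 549 (np.float64(148.11111111111111), np.float64(167.99635701275045))
carriage 0.61 [337.9, 178.3, 82.7, 42.8] 2860 (np.float64(376.7241258741259), np.float64(200.59825174825176))
handle 0.62 [337.5, 179.8, 78.5, 43.9] 2772 (np.float64(376.84451
[... 1075 characters left out ...]
np.float64(184.02678571428572), np.float64(152.48035714285714))
handle 0.21 [271.2, 164.0, 33.1, 24.3] 390 (np.float64(287.625641025641), np.float64(174.13589743589745))
slide 0.65 [149.9, 123.7, 98.2, 99.6] 3828 (np.float64(197.65935214211078), np.float64(171.32210031347964))
jar 0.57 [304.9, 195.7, 20.6, 28.3] 426 (np.float64(313.1267605633803), np.float64(209.95539906103286))
polish 0.8 [287.2, 306.1, 23.8, 30.7] 637 (np.float64(297.8084772370487), np.float64(322.78806907378333))
polish 0.32 [304.0, 194.5, 20.7, 31.1] 455 (np.float64(313.1142857142857), np.float64(209.34505494505495))
spool 0.71 [197.1, 246.4, 17.1, 21.3] 329 (np.float64(207.4468085106383), np.float64(254.89969604863222))
```

```bash
python3 - <<'E'
import cv2
a=cv2.imread("pics/top0.png")[90:310,80:450]; cv2.imwrite("pics/top0c.png",cv2.resize(a,(800,476),interpolation=cv2.INTER_CUBIC))
a=cv2.imread("pics/scene0.png")[90:360,130:410]; cv2.imwrite("pics/scene0c.png",cv2.resize(a,(622,600),interpolation=cv2.INTER_CUBIC))
E
```

```text
(no output)
```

View pics/top0c.png

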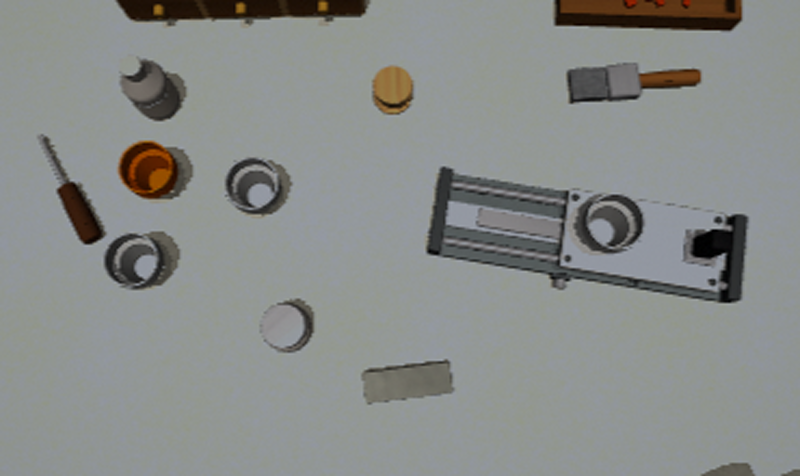

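View pics/scene0c.png

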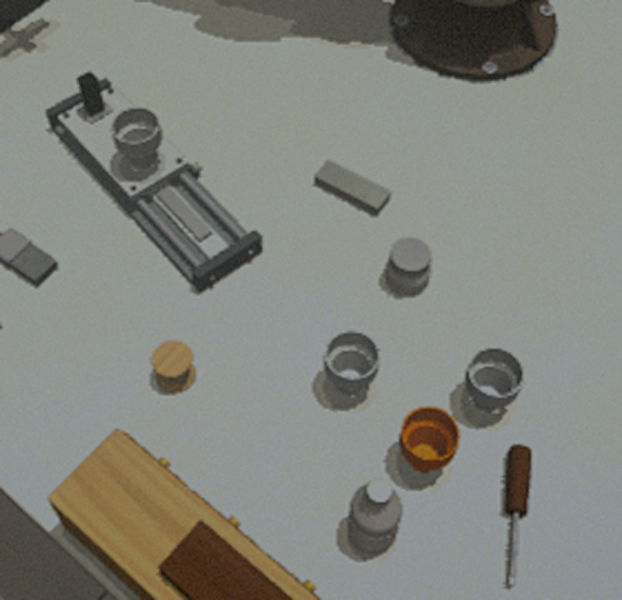

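Two grey cups fit the job: top crop (252,185) and (135,260), i.e. scene crop (352,363) and (494,380). The orange one at top (148,168) / scene (430,438) is the look-alike, and the closed jar is at top (287,325). The colour enlarged in these crops settles it. The carriage cup is at top (610,222), its post at (712,243) and the clamp screw at (559,283).

```bash
cat >> h.py <<'E'
from scipy.optimize import least_squares
CUP=[(0,.017),(.038,.025),(.042,.031),(.07,.031)]
def sil(im,x,y,prof,z0=0):
    a=np.linspace(0,2*np.pi,40); P=[[x+r*np.cos(t),y+r*np.sin(t),z0+z] for z,r in prof for t in a]
    h=cv2.convexHull(proj(im,P).astype(np.float32)); m=cv2.moments(h)
    return np.array([m["m10"]/m["m00"],m["m01"]/m["m00"]]), m["m00"]
def fit(obs,prof,x0):  # obs: list of (im,(u,v))
    f=lambda p:np.concatenate([sil(im,*p,prof)[0]-c for im,c in obs])
    r=least_squares(f,x0); return r.x,r.fun
E
python3 - <<'E'
from h import *
np.set_printoptions(precision=4,suppress=True)
T=imaging.get_image("top");S=imaging.get_image("scene")
def hullc(n,th,near):
    best=None
    for o in outline_of(n,th):
        m=o["mask"].astype(np.uint8); v,u=np.nonzero(m); d=np.hypot(u.mean()-near[0],v.mean()-near[1])
        if d<12 and (best is None or d<best[0]):
            cs=cv2.findContours(m,0,1)[0]; M=cv2.moments(cv2.convexHull(max(cs,key=cv2.contourArea))); best=(d,(M["m10"]/M["m00"],M["m01"]/M["m00"]),M["m00"])
    return best
for nm,th,prof,t,s in [("cup1","cup_a",CUP,(196,175),(288,252)),("cup2","cup_a",CUP,(141,210),(351,259)),("orange","cup_a",CUP,(148,168),(322,287)),("jar","jar",[(0,.028),(.055,.028)],(212,240),(313,209)),("polish","polish",[(0,.026),(.08,.026),(.12,.01)],(148,130),(298,322))]:
    a,b=hullc("top",th,t),hullc("scene",th,s)
    for lab,obs in (("top",[(T,a)]),("scene",[(S,b)]),("both",[(T,a),(S,b)])):
        if any(o[1] is None for o in obs): continue
        x,r=fit([(i,c[1]) for i,c in obs],prof,onz(*((obs[0][0],)+obs[0][1][1]),.03)[:2]); print(nm,lab,x,r,[ (c[2],sil(i,*x,prof)[1]) for i,c in obs])
k=lambda u,v:(80+u*.4625,90+v*.4622)
for n,(u,v),z in [("rim",(610,222),.116),("E1a",(443,168),.036),("E1b",(430,253),.036),("E0a",(747,215),.036),("E0b",(735,301),.036),("posttop",(703,243),.108),("screw",(559,283),.03)]: print(n,onz(T,*k(u,v),z))
E
```

```text
cup1 top [0.6012 0.2305] [0. 0.] [(492.5, 556.1915161957731)]
cup1 scene [0.6051 0.2308] [-0.  0.] [(542.0, 590.5599389842246)]
cup1 both [0.6028 0.2306] [-0.0452 -0.6331  0.519  -0.6537] [(492.5, 556.0856519723311), (542.0, 589.8057594262064)]
cup2 top [0.517  0.3646] [-0.  0.] [(582.5, 600.752999466029)]
cup2 scene [0.5216 0.3657] [-0. -0.] [(615.5, 625.9921229204629)]
cup2 both [0.5191 0.3653] [-0.2395 -0.8533  0.3996 -0.796 ] [(582.5, 600.4513594521559), (615.5, 625.0606870364863)]
orange top [0.6232 0.3515] [-0.  0.] [(527.5, 579.8260303064017)]
orange scene [0.6263 0.3524] [0. 0.] [(606.5, 651.8016019286588)]
orange both [0.6247 0.3521] [-0.2008 -0.5742  0.2638 -0.5669] [(527.5, 579.8949867918855), (606.5, 651.0455578388646)]
jar top [0.4408 0.1955] [-0. -0.] [(403.5, 475.0371508531971)]
jar scene [0.4462 0.1977] [0. 0.] [(421.5, 508.2125433955807)]
jar both [0.4433 0.1961] [-0.2194 -1.0233  0.1398 -1.0015] [(403.5, 475.1544068700168), (421.5, 506.9539115182124)]
polish top [0.727  0.3577] [0. 0.] [(514.0, 603.0048642135807)]
polish scene [0.7293 0.3572] [0. 0.] [(617.5, 678.7617813516408)]
polish both [0.7282 0.3575] [ 0.1179 -0.4561  0.3783 -0.3065] [(514.0, 603.2417846350581), (617.5, 678.6713589173742)]
rim [ 0.5379 -0.1583  0.116 ]
E1a [0.6214 0.0096 0.036 ]
E1b [0.521  0.0282 0.036 ]
E0a [ 0.5567 -0.34    0.036 ]
E0b [ 0.4579 -0.3159  0.036 ]
posttop [ 0.5144 -0.2572  0.108 ]
screw [ 0.4836 -0.1192  0.03  ]
```

Both cameras agree to within about 4 mm, and the slide corners give a length of 356 mm (true 360). I'll go over the slide first for a wrist look while turning the jaws by 93°.

>>> move_arm --pt "2.9 3.4 0.3 0 0 7.75" --pt "2.9 3.4 0.3 0 0 7.75" --pt "2.9 3.4 0.3 0 0 7.75" --pt "2.9 3.4 0.3 0 0 7.75" --pt "2.9 3.4 0.3 0 0 7.75" --pt "2.9 3.4 0.3 0 0 7.75" --pt "2.9 3.4 0.3 0 0 7.75" --pt "2.9 3.4 0.3 0 0 7.75" --grip 1

```text
clock: 2.2
position: [0.4175, -0.3237, 0.2702]
ee_rot: [2.415, 2.008, -0.0]
force: [0.2, -0.2, -0.9]
width: 1.0
```

>>> move_arm --pt "2.9 3.4 0.3 0 0 7.75" --pt "2.9 3.4 0.3 0 0 7.75" --pt "2.9 3.4 0.3 0 0 7.75" --pt "2.9 3.4 0.3 0 0 7.75" --pt "0 0 0 0 0 0" --pt "0 0 0 0 0 0" --pt "0 0 0 0 0 0"

```text
clock: 2.9
position: [0.5318, -0.1904, 0.2815]
ee_rot: [-1.801, -2.574, 0.002]
force: [0.3, 0.2, 0.4]
width: 0.997
```

```bash
cat >> h.py <<'E'
def wcap():
    s=monitor.observe(); im=imaging.get_image("wrist"); R=cv2.Rodrigues(np.array(s["ee_rot"],float))[0]
    M=np.array(im["mount"]); im["Rc"]=R@M[:3,:3]; im["C"]=np.array(s["position"])+R@M[:3,3]; im["s"]=s; return im
def wproj(im,P):
    d=(np.array(P,float).reshape(-1,3)-im["C"])@im["Rc"]; rho=np.hypot(d[:,0],d[:,1]); th=np.arctan2(rho,d[:,2])
    return np.c_[im["cx"]+im["fx"]*th*d[:,0]/rho, im["cy"]+im["fy"]*th*d[:,1]/rho]
def wonz(im,u,v,z):
    a=np.array([(u-im["cx"])/im["fx"],(v-im["cy"])/im["fy"]]); th=np.hypot(*a)
    d=im["Rc"]@np.r_[a/max(th,1e-9)*np.sin(th),np.cos(th)]; return im["C"]+d*(z-im["C"][2])/d[2]
E
python3 - <<'E'
from h import *
np.set_printoptions(precision=4,suppress=True)
im=wcap(); s=im["s"]; print(s["clock"],s["position"],s["ee_rot"],s["joints"],"cam",im["C"],im["fx"])
img=im["color"].copy(); save(cv2.resize(img,(800,600),interpolation=cv2.INTER_CUBIC),"w1.png")
for th in ("cup_a","handle","carriage"):
    for o in outline_of("wrist",th)[:3]: print(th,o["p"],o["rect"])
y=np.array([.182,.983,0]);y/=np.linalg.norm(y); c=np.array([.5379,-.1583,0])
print("pred rim ctr, posttop ctr",wproj(im,[c+[0,0,.116],c-.115*y+[0,0,.108]])*800/512)
E
```

```text
2.9 [ 0.5318 -0.1904  0.2815] [-1.801  -2.5737  0.0016] [ 0.614   0.3579 -0.4943  1.6387  0.1807  1.1913  0.4284] cam [ 0.5055 -0.1182  0.4205] 297.3186396354542
handle 0.7 [187.1, 107.6, 128.2, 143.6]
carriage 0.69 [192.9, 107.8, 123.1, 144.4]
pred rim ctr, posttop ctr [[423.9562 240.6261]
 [342.7854 371.7463]]
```

View pics/w1.png

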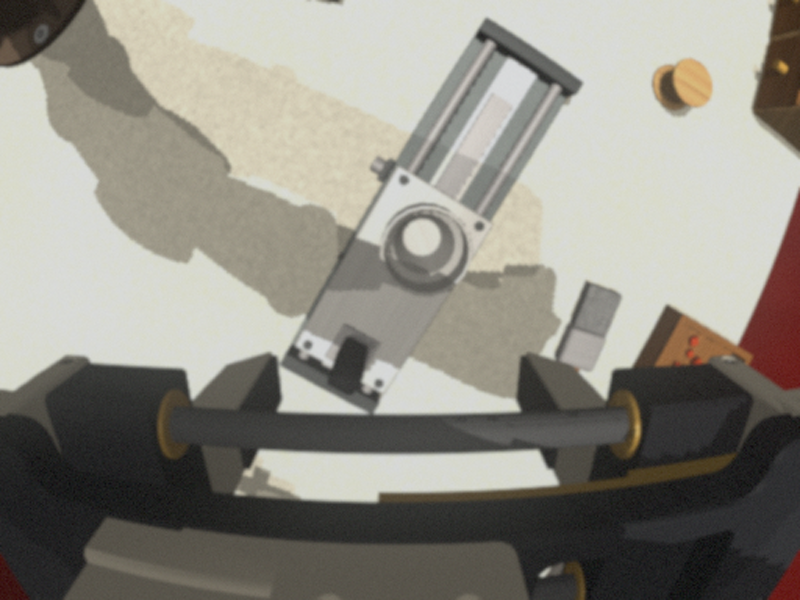

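Wrist view: the carriage cup rim is centred near (425,248) and the post at about (350,365). The clamp screw is at (383,167) and the dark tab on the -x edge at about (341,256). I'll refine these by overlay.

```bash
python3 - <<'E'
from h import *
np.set_printoptions(precision=4,suppress=True)
im=wcap(); k=512/800
y=np.array([.182,.983,0]);y/=np.linalg.norm(y); x=np.array([y[1],-y[0],0])
g=cv2.GaussianBlur(cv2.cvtColor(im["color"],cv2.COLOR_RGB2GRAY),(0,0),1).astype(np.float32); a=np.linspace(0,2*np.pi,120,endpoint=False); ring=lambda c,r,z:np.c_[c[0]+r*np.cos(a),c[1]+r*np.sin(a),a*0+z]
smp=lambda P:cv2.remap(g,P[:,0].astype(np.float32),P[:,1].astype(np.float32),1).ravel()
c0=wonz(im,425.5*k,248.5*k,.116); print("click",c0)
best=max(((np.abs(smp(wproj(im,ring(c,.033,.116)))-smp(wproj(im,ring(c,.0295,.116)))).mean(),tuple(c)) for c in [(c0[0]+i*.001,c0[1]+j*.001) for i in range(-8,9) for j in range(-8,9)])); print("edge fit",best)
c=np.r_[c0[:2],0]
ends=[wonz(im,u*k,v*k,.036) for u,v in [(486,19),(580,82),(284,361),(375,412)]]; print("ends",*ends)
for n,(u,v),z in [("screw",(381,166),.03),("tab",(341,256),.04)]:
    p=wonz(im,u*k,v*k,z)-c; print(n,p@x,p@y)
big=cv2.resize(im["color"],None,fx=4,fy=4,interpolation=cv2.INTER_CUBIC)
def poly(P,col): cv2.polylines(big,[np.round(wproj(im,P)*4+1.5).astype(int)],True,col,1)
poly(ring(c,.031,.116),(255,0,0)); poly(ring(best[1],.031,.116),(0,255,0))
h=c-.115*y
for z in(.046,.108): poly([h+i*.011*x+j*.011*y+[0,0,z] for i,j in((1,1),(1,-1),(-1,-1),(-1,1))],(255,0,0))
save(big[380:1060,700:1340],"w1z.png")
E
```

```text
click [ 0.5409 -0.1629  0.116 ]
edge fit (np.float32(33.505665), (np.float64(0.5389180154468727), np.float64(-0.1638681701661984)))
ends [0.5293 0.0284 0.036 ] [0.6234 0.0107 0.036 ] [ 0.4651 -0.3161  0.036 ] [ 0.5614 -0.3367  0.036 ]
screw -0.05579223814458962 0.030756024321868563
tab -0.04695714657246234 -0.050548174934568715
```

View pics/w1z.png

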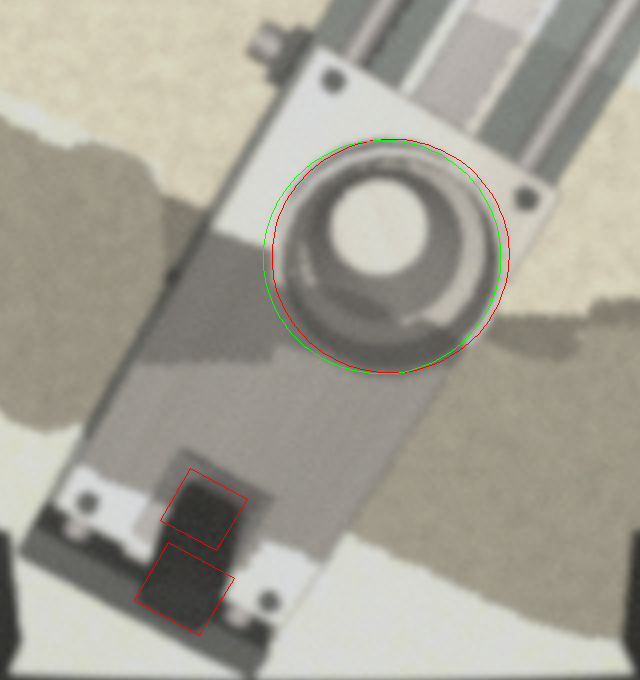

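Estimates so far:

| Item | Value |
|---|---|
| Carriage cup | about (0.540, -0.162) |
| Rail direction | 10.4° off world y |
| Tab to screw (expected slide travel) | about 81 mm |

Next is cup 1 at (0.603, 0.231).

>>> move_arm --pt "0.8 4.6 0 0 0 0" --pt "0.8 4.7 0 0 0 0" --pt "0.8 4.7 0 0 0 0" --pt "0.8 4.7 0 0 0 0" --pt "0.8 4.7 0 0 0 0" --pt "0.8 4.7 0 0 0 0" --pt "0.8 4.7 0 0 0 0" --pt "0.8 4.7 0 0 0 0"

```text
clock: 3.95
position: [0.5968, 0.187, 0.2819]
ee_rot: [1.8, 2.574, 0.0]
force: [0.4, 0.1, 0.1]
width: 1.0
```

>>> move_arm --pt "0.7 4.6 -2 0 0 0" --pt "0 0 -4 0 0 0" --pt "0 0 -4 0 0 0" --pt "0 0 -2 0 0 0" --pt "0 0 0 0 0 0" --pt "0 0 0 0 0 0"

```text
clock: 4.55
position: [0.6039, 0.2311, 0.1626]
ee_rot: [1.799, 2.575, 0.001]
force: [1.0, -1.0, 1.1]
width: 0.997
```

```bash
python3 - <<'E'
from h import *
np.set_printoptions(precision=4,suppress=True)
im=wcap(); s=im["s"]; print(s["clock"],s["position"],s["joints"])
a=np.linspace(0,2*np.pi,60); P=lambda x,y:np.c_[x+.031*np.cos(a),y+.031*np.sin(a),a*0+.07]
big=cv2.resize(im["color"],(800,600),interpolation=cv2.INTER_CUBIC)
for x,y in((.603,.2306),(.519,.365)): cv2.polylines(big,[np.round(wproj(im,P(x,y))*800/512).astype(int)],True,(255,0,0),1)
save(big,"w2.png")
E
```

```text
4.55 [0.6039 0.2311 0.1626] [-0.0973  0.6066 -0.5461  1.5791  0.3474  1.0538 -0.3861]
```

View pics/w2.png

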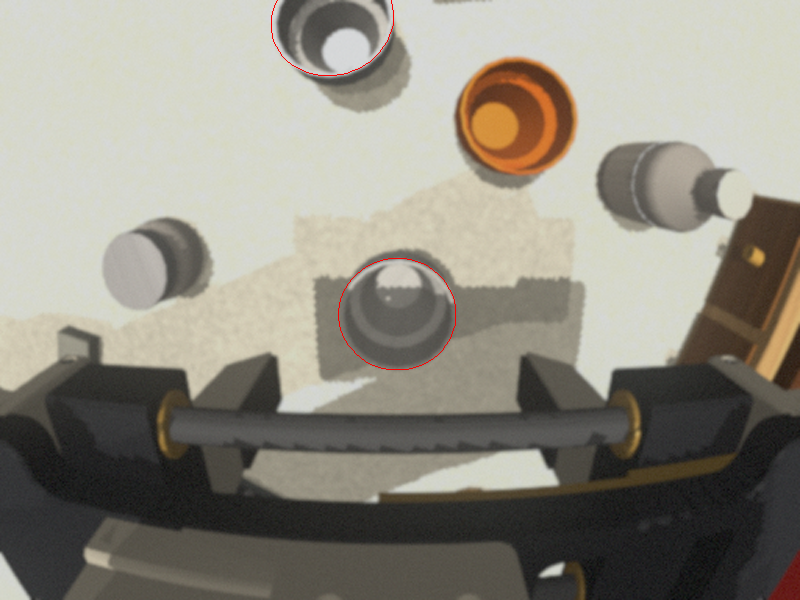

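Wrist view: grey cup 1 sits inside the overlay at (398,314), with orange at (517,115) and cup 2 at (333,25). The fit is within 1–2 mm, so I'll descend and grip.

>>> move_arm --pt "0 0 -2.5 0 0 0" --pt "0 0 -2.5 0 0 0" --pt "0 0 -2.5 0 0 0" --pt "0 0 -1.3 0 0 0" --pt "0 0 -1 0 0 0" --pt "0 0 0 0 0 0" --pt "0 0 0 0 0 0"

```text
clock: 5.3
position: [0.6041, 0.2317, 0.0651]
ee_rot: [1.798, 2.575, 0.002]
force: [0.6, 0.3, 0.1]
width: 0.998
```

>>> move_arm --pt "0 0 0 0 0 0" --pt "0 0 0 0 0 0" --pt "0 0 0 0 0 0" --pt "0 0 0 0 0 0" --pt "0 0 0 0 0 0" --pt "0 0 0 0 0 0" --grip 0 --force 20

```text
clock: 5.9
position: [0.6036, 0.2313, 0.0642]
ee_rot: [1.798, 2.576, 0.0]
force: [-1.4, -0.5, 2.8]
width: 0.684
```

>>> move_arm --pt "0 0 0 0 0 0" --pt "0 0 0.5 0 0 0" --pt "0 0 1.5 0 0 0" --pt "0 0 3 0 0 0" --pt "0 0 4 0 0 0" --pt "0 0 4 0 0 0" --pt "0 0 2 0 0 0" --pt "0 0 0 0 0 0"

```text
clock: 6.7
position: [0.6049, 0.2326, 0.219]
ee_rot: [1.796, 2.573, 0.01]
force: [0.1, 0.6, -0.7]
width: 0.683
```

>>> move_arm --pt "-0.3 -2 0 0 0 0" --pt "-0.8 -4 0 0 0 0" --pt "-0.8 -4.8 0 0 0 0" --pt "-0.8 -4.8 0 0 0 0" --pt "-0.8 -4.8 0 0 0 0" --pt "-0.8 -4.8 0 0 0 0" --pt "-0.8 -4.8 0 0 0 0" --pt "-0.8 -4.8 0 0 0 0"

```text
clock: 7.5
position: [0.5433, -0.1186, 0.2138]
ee_rot: [-1.798, -2.576, 0.001]
force: [1.0, -0.4, -0.3]
width: 0.679
```

>>> move_arm --pt "-0.5 -3 0 0 0 0" --pt "0 -1.5 0 0 0 0" --pt "0 0 0 0 0 0" --pt "0 0 0 0 0 0" --pt "0 0 0 0 0 0" --pt "0 0 0 0 0 0"

```text
clock: 8.1
position: [0.5399, -0.1597, 0.214]
ee_rot: [-1.794, -2.579, -0.001]
force: [0.4, -0.6, -0.6]
width: 0.684
```

```bash
cat > ov.py <<'E'
from h import *
import sys
np.set_printoptions(precision=4,suppress=True)
def view(name,circ):
    im=wcap(); s=im["s"]; print(s["clock"],s["position"],s["width"],s["force"])
    T=imaging.get_image("top"); a=np.linspace(0,2*np.pi,60)
    A=cv2.resize(im["color"],None,fx=2,fy=2,interpolation=cv2.INTER_CUBIC)[100:660,300:800].copy(); B=cv2.resize(T["color"][140:252,260:440],None,fx=3,fy=5,interpolation=cv2.INTER_CUBIC)
    B=cv2.resize(T["color"][130:270,325:400],(300,560),interpolation=cv2.INTER_CUBIC)
    for x,y,z in circ:
        P=np.c_[x+.031*np.cos(a),y+.031*np.sin(a),a*0+z]
        cv2.polylines(A,[np.round(wproj(im,P)*2-[300,100]).astype(int)],True,(255,0,0),1)
        cv2.polylines(B,[np.round((proj(T,P)-[325,130])*4).astype(int)],True,(255,0,0),1)
    save(np.hstack([A,B]),name)
E
python3 - <<'E'
from ov import *
p=monitor.observe()["position"]
view("w3.png",[(.540,-.162,.116),(p[0],p[1],p[2]+.006)])
E
```

```text
8.1 [ 0.5399 -0.1597  0.214 ] 0.6839163207769943 [ 0.4484 -0.5862 -0.6388]
```

View pics/w3.png

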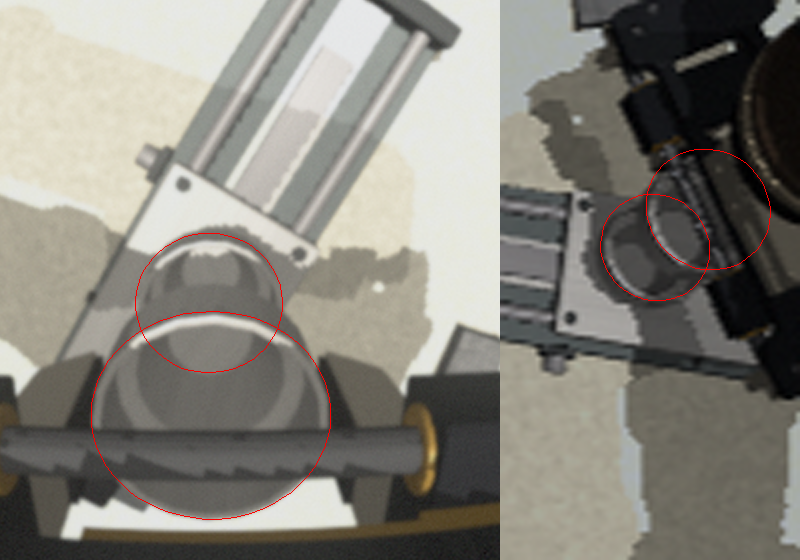

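Left, wrist: the held cup's overlay fits at (210,415), and the carriage rim centre appears about 1.5 mm further toward the hand than the overlay at (209,303). I'll correct by -4 mm in y and lower.

>>> move_arm --pt "0 -0.4 -1 0 0 0" --pt "0 0 -2 0 0 0" --pt "0 0 -1.5 0 0 0" --pt "0 0 -1 0 0 0" --pt "0 0 -0.6 0 0 0" --pt "0 0 -0.5 0 0 0" --pt "0 0 -0.3 0 0 0" --pt "0 0 0 0 0 0"

```text
clock: 9.0
position: [0.5395, -0.1657, 0.145]
ee_rot: [1.798, 2.576, 0.0]
force: [0.3, -0.3, -1.8]
width: 0.682
```

>>> move_arm --pt "0 0 -0.2 0 0 0" --pt "0 0 -0.2 0 0 0" --pt "0 0 0 0 0 0" --pt "0 0 0 0 0 0"

```text
clock: 9.4
position: [0.5399, -0.1657, 0.1415]
ee_rot: [1.797, 2.575, 0.001]
force: [-0.1, 0.6, 3.2]
width: 0.682
```

>>> move_arm --pt "0 0 -0.1 0 0 0" --pt "0 0 0 0 0 0"

```text
clock: 9.6
position: [0.5402, -0.1655, 0.141]
ee_rot: [1.797, 2.575, 0.001]
force: [-1.5, 1.4, 7.9]
width: 0.681
```

>>> move_arm --pt "0 0 0 0 0 0" --pt "0 0 0 0 0 0" --pt "0 0 0 0 0 0" --pt "0 0 0 0 0 0" --pt "0 0 0 0 0 0" --grip 1

```text
clock: 10.1
position: [0.5393, -0.1658, 0.1398]
ee_rot: [-1.798, -2.576, 0.0]
force: [0.5, -0.1, -0.6]
width: 0.997
```

>>> move_arm --pt "0 0 1 0 0 0" --pt "0 0 2 0 0 0" --pt "0 0 3 0 0 0" --pt "0 0 4 0 0 0" --pt "0 0 2 0 0 0" --pt "0 0 0 0 0 0" --pt "0 0 0 0 0 0"

```text
clock: 10.8
position: [0.5395, -0.1658, 0.2606]
ee_rot: [1.798, 2.575, 0.0]
force: [-0.8, 0.7, -0.6]
width: 1.003
```

```bash
python3 - <<'E'
from ov import *
view("w4.png",[(.540,-.165,.146)])
E
```

```text
10.8 [ 0.5395 -0.1658  0.2606] 1.0026326390136893 [-0.7816  0.6965 -0.5609]
```

View pics/w4.png

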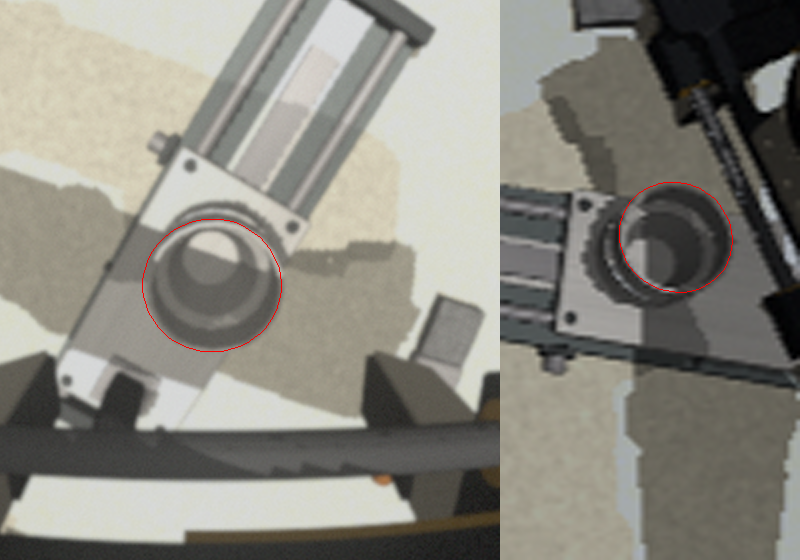

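Cup 1 is nested and level: its rim sits on the overlay at 30 mm height, at left (211,285). Now cup 2.

>>> move_arm --pt "0 3 0 0 0 0" --pt "-0.2 4.8 0 0 0 0" --pt "-0.2 4.8 0 0 0 0" --pt "-0.2 4.8 0 0 0 0" --pt "-0.2 4.8 0 0 0 0" --pt "-0.2 4.8 0 0 0 0" --pt "-0.2 4.8 0 0 0 0" --pt "-0.2 4.8 0 0 0 0"

```text
clock: 11.7
position: [0.5246, 0.2017, 0.2589]
ee_rot: [-1.798, -2.575, 0.003]
force: [1.5, -0.3, -0.5]
width: 0.998
```

>>> move_arm --pt "-0.2 4.8 -1 0 0 0" --pt "-0.2 4.8 -3 0 0 0" --pt "-0.2 4.8 -3 0 0 0" --pt "0 2 -2 0 0 0" --pt "0 0 -1 0 0 0" --pt "0 0 0 0 0 0" --pt "0 0 0 0 0 0"

```text
clock: 12.4
position: [0.5204, 0.3515, 0.1669]
ee_rot: [1.8, 2.574, -0.002]
force: [0.6, -0.5, 0.6]
width: 1.0
```

```bash
python3 - <<'E'
from h import *
np.set_printoptions(precision=4,suppress=True)
im=wcap(); s=im["s"]; print(s["clock"],s["position"],s["joints"])
a=np.linspace(0,2*np.pi,60); P=lambda x,y:np.c_[x+.031*np.cos(a),y+.031*np.sin(a),a*0+.07]
big=cv2.resize(im["color"],(800,600),interpolation=cv2.INTER_CUBIC)
for x,y in((.519,.365),): cv2.polylines(big,[np.round(wproj(im,P(x,y))*800/512).astype(int)],True,(255,0,0),1)
save(big,"w5.png")
E
```

```text
12.4 [0.5204 0.3515 0.1669] [-0.2775  0.5904 -0.6139  1.6195  0.3785  1.0543 -0.6509]
```

View pics/w5.png

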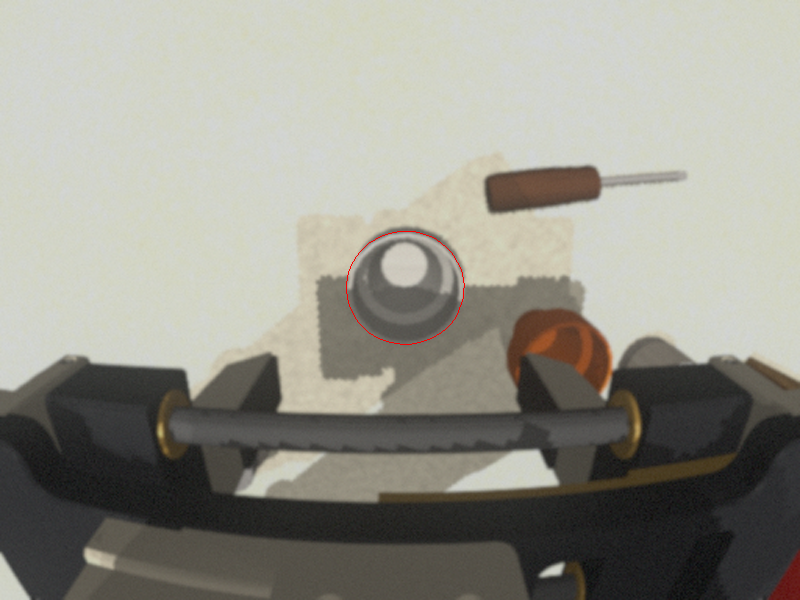

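Grey cup 2 at (405,287) matches its overlay; orange is at (560,355), and the fingers will clear it. Descending.

>>> move_arm --pt "-0.1 1.4 0 0 0 0" --pt "0 0 -1 0 0 0" --pt "0 0 -2.5 0 0 0" --pt "0 0 -2.5 0 0 0" --pt "0 0 -2.2 0 0 0" --pt "0 0 -1.2 0 0 0" --pt "0 0 -0.9 0 0 0" --pt "0 0 0 0 0 0"

```text
clock: 13.25
position: [0.5186, 0.3668, 0.0632]
ee_rot: [-1.798, -2.576, 0.002]
force: [-0.7, 0.5, -0.2]
width: 0.997
```

>>> move_arm --pt "0 0 0 0 0 0" --pt "0 0 0 0 0 0" --pt "0 0 0 0 0 0" --pt "0 0 0 0 0 0" --pt "0 0 0 0 0 0" --pt "0 0 0 0 0 0" --pt "0 0 0 0 0 0" --grip 0 --force 20

```text
clock: 13.95
position: [0.5191, 0.3672, 0.0645]
ee_rot: [1.798, 2.576, 0.001]
force: [-0.9, 0.1, 4.9]
width: 0.66
```

>>> move_arm --pt "0 0 0 0 0 0" --pt "0 0 0.5 0 0 0" --pt "0 0 1.5 0 0 0" --pt "0 0 3 0 0 0" --pt "0 0 4 0 0 0" --pt "0 0 4 0 0 0" --pt "0 0 4 0 0 0" --pt "0 0 1 0 0 0"

```text
clock: 14.75
position: [0.5199, 0.3688, 0.2501]
ee_rot: [1.797, 2.575, 0.012]
force: [0.3, 1.1, -0.5]
width: 0.666
```

```bash
python3 - <<'E'
from ov import *
p=monitor.observe()["position"]
view("w6.png",[(p[0],p[1],p[2]+.006)])
E
```

```text
14.75 [0.5199 0.3688 0.2501] 0.6662402368877048 [ 0.2906  1.1327 -0.4591]
```

View pics/w6.png

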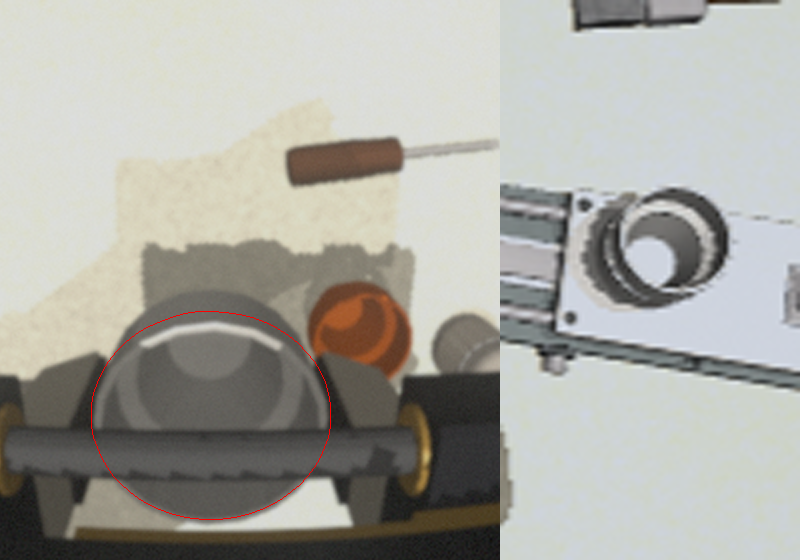

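```bash
python3 - <<'E'
from h import *
np.set_printoptions(precision=1,suppress=True)
im=wcap(); p=im["s"]["position"]; print(im["s"]["ee_rot"],im["s"]["width"])
a=np.linspace(0,2*np.pi,180)
for z,r in((.006,.031),(.006,.0285),(-.022,.031),(-.026,.025),(-.064,.017)):
    q=wproj(im,np.c_[p[0]+r*np.cos(a),p[1]+r*np.sin(a),a*0+p[2]+z])*2-[300,100]; print(z,r,q.min(0),q.max(0))
# same crop, plain, x1 for both w3 and now near rim
A=cv2.resize(im["color"],None,fx=4,fy=4,interpolation=cv2.INTER_CUBIC)[720:1180,720:1320]
b=cv2.imread("pics/w3.png")[260:490,60:360]; b=cv2.cvtColor(cv2.resize(b,None,fx=1,fy=1),cv2.COLOR_BGR2RGB)
A=cv2.resize(im["color"],None,fx=2,fy=2,interpolation=cv2.INTER_CUBIC)[360:590,360:660]
save(cv2.resize(np.hstack([b,A]),None,fx=1.33,fy=1.33),"cmp.png")
E
```

```text
[1.8 2.6 0. ] 0.6604251342843237
0.006 0.031 [ 90.7 310.9] [330.5 518.8]
0.006 0.0285 [100.2 320.8] [321. 512.]
-0.022 0.031 [107.2 278.6] [313.  464.7]
-0.026 0.025 [128.5 294.7] [291.6 442.5]
-0.064 0.017 [163.1 284.2] [256.2 371.3]
```

View pics/cmp.png

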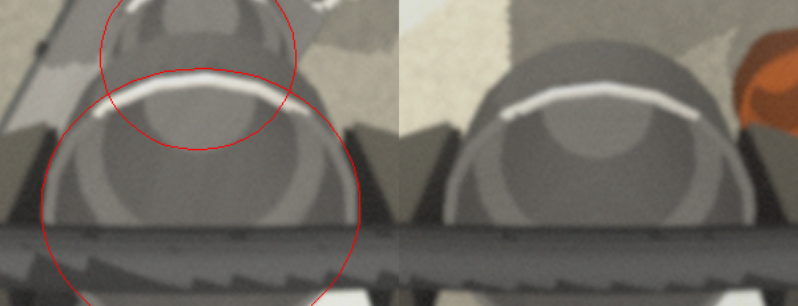

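Shapes match the first held cup, so cup 2 is held upright, about 1.4 mm toward the hand. Transferring.

>>> move_arm --pt "0.1 -2 0 0 0 0" --pt "0.15 -4 0 0 0 0" --pt "0.2 -4.8 0 0 0 0" --pt "0.2 -4.8 0 0 0 0" --pt "0.2 -4.8 0 0 0 0" --pt "0.2 -4.8 0 0 0 0" --pt "0.2 -4.8 0 0 0 0" --pt "0.2 -4.8 0 0 0 0"

```text
clock: 15.7
position: [0.532, 0.0166, 0.2421]
ee_rot: [-1.797, -2.574, 0.003]
force: [0.7, -0.1, -0.9]
width: 0.661
```

>>> move_arm --pt "0.2 -4.8 0 0 0 0" --pt "0.2 -4.8 0 0 0 0" --pt "0.2 -4 0 0 0 0" --pt "0.1 -3 0 0 0 0" --pt "0.1 -1.8 0 0 0 0" --pt "0 0 0 0 0 0" --pt "0 0 0 0 0 0" --pt "0 0 0 0 0 0"

```text
clock: 16.5
position: [0.5411, -0.1634, 0.2432]
ee_rot: [-1.795, -2.576, -0.0]
force: [0.3, 0.7, -1.1]
width: 0.658
```

```bash
python3 -c "
from h import *
import time
for i in range(4):
    im=imaging.get_image('wrist'); s=monitor.observe(); print(s['clock'],s['position'],s['force'])"
```

```text
16.55 [ 0.541253   -0.16330103  0.24355025] [-0.45339649  0.10006831 -0.38901127]
16.6 [ 0.54134944 -0.16344994  0.24374631] [ 0.30040366 -0.23055802 -1.09997459]
16.65 [ 0.54144122 -0.16373663  0.24392831] [ 0.65121357 -0.20536527 -1.90962846]
16.7 [ 0.54148715 -0.16394488  0.24402585] [-0.15904278  0.0374075  -1.63977895]
```

>>> move_arm --pt "-0.2 0 -1.5 0 0 0" --pt "0 0 -2 0 0 0" --pt "0 0 -1.3 0 0 0" --pt "0 0 -1 0 0 0" --pt "0 0 -0.6 0 0 0" --pt "0 0 -0.4 0 0 0" --pt "0 0 0 0 0 0" --pt "0 0 0 0 0 0"

```text
clock: 17.5
position: [0.5398, -0.165, 0.1765]
ee_rot: [1.798, 2.576, 0.0]
force: [0.6, 0.5, -1.1]
width: 0.658
```

>>> move_arm --pt "0 0 -0.2 0 0 0" --pt "0 0 -0.2 0 0 0" --pt "0 0 0 0 0 0" --pt "0 0 0 0 0 0"

```text
clock: 17.9
position: [0.5397, -0.165, 0.1723]
ee_rot: [1.798, 2.576, 0.0]
force: [0.2, 0.2, 1.2]
width: 0.656
```

>>> move_arm --pt "0 0 -0.15 0 0 0" --pt "0 0 0 0 0 0" --pt "0 0 0 0 0 0"

```text
clock: 18.2
position: [0.5399, -0.165, 0.1712]
ee_rot: [1.797, 2.575, 0.001]
force: [-0.7, -0.6, 6.6]
width: 0.658
```

Seated (+6.6 N). Release, retreat, and check.

>>> move_arm --pt "0 0 0 0 0 0" --pt "0 0 0 0 0 0" --pt "0 0 0 0 0 0" --pt "0 0 0 0 0 0" --pt "0 0 0 0 0 0" --grip 1

```text
clock: 18.7
position: [0.5393, -0.165, 0.1704]
ee_rot: [-1.798, -2.576, 0.0]
force: [-0.6, -0.5, -0.6]
width: 0.995
```

>>> move_arm --pt "0 0 1 0 0 0" --pt "0 0 2 0 0 0" --pt "0 0 4 0 0 0" --pt "0 0 4 0 0 0" --pt "0 0 1 0 0 0" --pt "0 0 0 0 0 0"

```text
clock: 19.3
position: [0.5405, -0.165, 0.2929]
ee_rot: [1.796, 2.573, 0.002]
force: [-0.6, 0.0, -0.1]
width: 0.998
```

>>> move_arm --pt "-0.5 -2.8 0 0 0 -7.6" --pt "-0.5 -2.8 0 0 0 -7.6" --pt "-0.5 -2.8 0 0 0 -7.7" --pt "-0.5 -2.8 0 0 0 -7.7" --pt "0 0 0 0 0 0" --pt "0 0 0 0 0 0" --pt "0 0 0 0 0 0"

```text
clock: 20.0
position: [0.5194, -0.2756, 0.2897]
ee_rot: [-2.41, -2.013, -0.0]
force: [0.7, 0.1, 0.4]
width: 1.005
```

```bash
python3 - <<'E'
from h import *
np.set_printoptions(precision=4,suppress=True)
im=wcap(); s=im["s"]; print(s["clock"],s["position"],s["ee_rot"]); p=s["position"]
v=s["ee_rot"]; th=2*np.arctan2(v[1],v[0])-np.pi/2; print("jaw deg",np.degrees(th))
C=np.array([.540,-.165,0]); A=np.radians(10.4); y=np.array([np.sin(A),np.cos(A),0]); x=np.array([y[1],-y[0],0]); h=C-.115*y; print("post",h)
a=np.linspace(0,2*np.pi,60)
big=cv2.resize(im["color"],(1024,768),interpolation=cv2.INTER_CUBIC)
def poly(P,col): cv2.polylines(big,[np.round(wproj(im,P)*2).astype(int)],True,col,1)
for z in(.116,.146,.176): poly(np.c_[C[0]+.031*np.cos(a),C[1]+.031*np.sin(a),a*0+z],(255,0,0))
for z in(.046,.108): poly([h+i*.011*x+j*.011*y+[0,0,z] for i,j in((1,1),(1,-1),(-1,-1),(-1,1))],(255,0,0))
save(big[0:600,150:900],"w7.png")
E
```

```text
20.0 [ 0.5194 -0.2756  0.2897] [-2.41   -2.0127 -0.0001]
jaw deg -370.26754444159616
post [ 0.5192 -0.2781  0.    ]
```

View pics/w7.png

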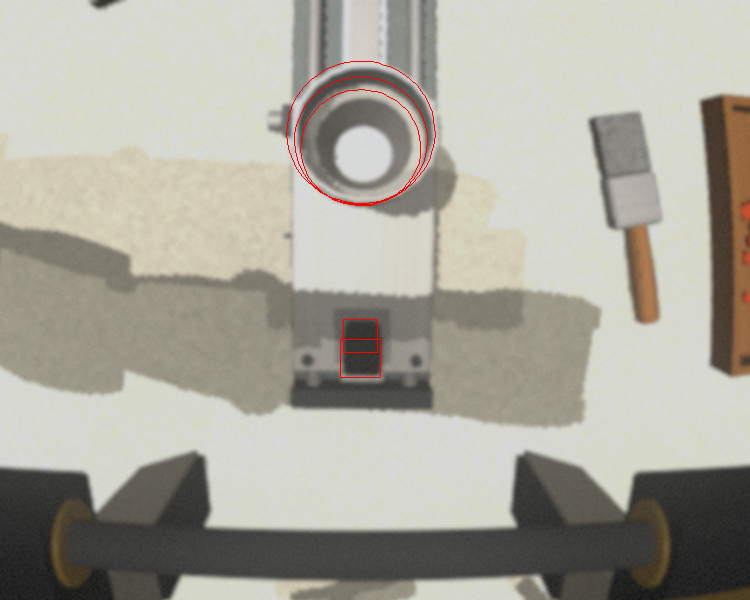

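Both cups are nested on the axis, with rims on the overlays at (361,132). The post overlay fits at (361,348), and the jaws are square to the rail (-10.3°). Descending to the handle.

>>> move_arm --pt "0 -0.25 -3 0 0 0" --pt "0 0 -4 0 0 0" --pt "0 0 -4 0 0 0" --pt "0 0 -3 0 0 0" --pt "0 0 -2.5 0 0 0" --pt "0 0 -2 0 0 0" --pt "0 0 -1.4 0 0 0" --pt "0 0 0 0 0 0"

```text
clock: 20.85
position: [0.5186, -0.2783, 0.0898]
ee_rot: [-2.41, -2.01, 0.002]
force: [-0.0, 0.0, 0.7]
width: 0.999
```

>>> move_arm --pt "0 0 0 0 0 0" --pt "0 0 0 0 0 0" --pt "0 0 0 0 0 0" --pt "0 0 0 0 0 0" --pt "0 0 0 0 0 0" --pt "0 0 0 0 0 0" --pt "0 0 0 0 0 0" --pt "0 0 0 0 0 0" --grip 0 --force 30

```text
clock: 21.65
position: [0.5194, -0.2795, 0.0915]
ee_rot: [-2.414, -2.01, 0.0]
force: [0.1, 0.3, 1.0]
width: 0.351
```

>>> move_arm --pt "0 0 0 0 0 0" --pt "0 0 0 0 0 0" --pt "0 0 0 0 0 0" --pt "0 0 0 0 0 0"

```text
clock: 22.05
position: [0.5195, -0.2795, 0.0915]
ee_rot: [2.414, 2.01, 0.0]
force: [1.0, 0.3, -0.4]
width: 0.235
```

Gripped (21.6 mm). Sliding along (0.18, 0.98), with about 80 mm expected.

>>> move_arm --pt "0.02 0.1 0 0 0 0" --pt "0.04 0.2 0 0 0 0" --pt "0.07 0.4 0 0 0 0" --pt "0.09 0.5 0 0 0 0" --pt "0.09 0.5 0 0 0 0" --pt "0.09 0.5 0 0 0 0" --pt "0.09 0.5 0 0 0 0" --pt "0.09 0.5 0 0 0 0"

```text
clock: 22.85
position: [0.5256, -0.247, 0.0915]
ee_rot: [2.414, 2.01, 0.001]
force: [3.5, -4.1, -5.2]
width: 0.237
```

>>> move_arm --pt "0.09 0.5 0 0 0 0" --pt "0.09 0.5 0 0 0 0" --pt "0.09 0.5 0 0 0 0" --pt "0.09 0.5 0 0 0 0" --pt "0.07 0.4 0 0 0 0" --pt "0.05 0.3 0 0 0 0" --pt "0.04 0.2 0 0 0 0" --pt "0 0 0 0 0 0"

```text
clock: 23.65
position: [0.5313, -0.2174, 0.0915]
ee_rot: [2.413, 2.011, 0.002]
force: [5.5, -0.7, -6.5]
width: 0.238
```

>>> move_arm --pt "0 0 0 0 0 0" --pt "0 0 0 0 0 0"

```text
clock: 23.85
position: [0.5312, -0.2174, 0.0915]
ee_rot: [2.413, 2.011, 0.002]
force: [5.9, -1.2, -6.2]
width: 0.237
```

>>> move_arm --pt "0.07 0.2 0 0 0 0" --pt "0.07 0.2 0.05 0 0 0" --pt "0.04 0.2 0 0 0 0" --pt "0.04 0.2 0 0 0 0" --pt "0 0 0 0 0 0"

```text
clock: 24.35
position: [0.5328, -0.2095, 0.0916]
ee_rot: [-2.413, -2.011, -0.001]
force: [5.9, -1.7, -8.7]
width: 0.24
```

>>> move_arm --pt "0.04 0.2 0 0 0 0" --pt "0 0 0 0 0 0"

```text
clock: 24.55
position: [0.5331, -0.2076, 0.0916]
ee_rot: [-2.413, -2.011, -0.001]
force: [4.2, -1.4, -8.9]
width: 0.235
```

>>> move_arm --pt "0.02 0.1 0 0 0 0" --pt "0 0 0 0 0 0"

```text
clock: 24.75
position: [0.5333, -0.2067, 0.0915]
ee_rot: [-2.413, -2.011, -0.001]
force: [4.9, -2.1, -9.9]
width: 0.24
```

>>> move_arm --pt "0.02 0.1 0 0 0 0" --pt "0 0 0 0 0 0"

```text
clock: 24.95
position: [0.5335, -0.2056, 0.0915]
ee_rot: [-2.413, -2.011, -0.001]
force: [4.9, -1.4, -10.1]
width: 0.238
```

>>> move_arm --pt "0.04 0.1 -0.1 0 0 0" --pt "0 0 0 0 0 0"

```text
clock: 25.15
position: [0.5338, -0.2044, 0.0915]
ee_rot: [-2.413, -2.011, -0.0]
force: [0.2, 2.2, 2.6]
width: 0.235
```

>>> move_arm --pt "0.02 0.1 0 0 0 0" --pt "0 0 0 0 0 0"

```text
clock: 25.35
position: [0.5339, -0.2035, 0.0914]
ee_rot: [-2.413, -2.011, -0.0]
force: [-1.5, 2.3, 5.8]
width: 0.238
```

>>> move_arm --pt "0.02 0.1 0 0 0 0" --pt "0 0 0 0 0 0"

```text
clock: 25.55
position: [0.5342, -0.2023, 0.0914]
ee_rot: [-2.413, -2.011, -0.001]
force: [-0.9, 2.6, 5.5]
width: 0.237
```

>>> move_arm --pt "0.02 0.1 0 0 0 0" --pt "0 0 0 0 0 0"

```text
clock: 25.75
position: [0.5345, -0.2007, 0.0914]
ee_rot: [-2.412, -2.011, -0.001]
force: [-0.6, 5.0, 6.8]
width: 0.24
```

The ball is now pulling the carriage forward (+5 N), so it's entering the notch. Continuing until the pull passes zero.

>>> move_arm --pt "0.02 0.1 0 0 0 0" --pt "0 0 0 0 0 0" --pt "0 0 0 0 0 0"

```text
clock: 26.05
position: [0.5346, -0.2002, 0.0914]
ee_rot: [-2.413, -2.011, -0.001]
force: [-1.2, 2.6, 6.0]
width: 0.237
```

>>> move_arm --pt "0.02 0.1 0 0 0 0" --pt "0 0 0 0 0 0" --pt "0 0 0 0 0 0"

```text
clock: 26.35
position: [0.5346, -0.2, 0.0914]
ee_rot: [-2.414, -2.011, 0.0]
force: [-1.6, 0.1, 6.2]
width: 0.24
```

It clicked: the carriage jumped ahead, then 1 mm commands moved it only 0.2–0.5 mm, and the along-rail force went 5 → 2.6 → 0 N. Last picture to confirm.

```bash
python3 - <<'E'
from h import *
np.set_printoptions(precision=4,suppress=True)
im=wcap(); s=im["s"]; print(s["clock"],s["position"],s["force"],s["width"],s["dq"])
S=imaging.get_image("scene"); T=imaging.get_image("top")
C=s["position"]*[1,1,0]+.115*np.array([.181,.983,0]); a=np.linspace(0,2*np.pi,60)
A=cv2.resize(im["color"],(640,480),interpolation=cv2.INTER_CUBIC)
for z in(.116,.146,.176): cv2.polylines(A,[np.round(wproj(im,np.c_[C[0]+.031*np.cos(a),C[1]+.031*np.sin(a),a*0+z])*1.25).astype(int)],True,(255,0,0),1)
A=A[0:400,120:520]
B=cv2.resize(S["color"][100:240,140:280],(400,400),interpolation=cv2.INTER_CUBIC)
save(np.hstack([A,B]),"fin.png")
E
```

```text
26.35 [ 0.5346 -0.2     0.0914] [-1.6054  0.1285  6.2012] 0.24035511645720933 [ 0.0006 -0.0003 -0.0001 -0.0005 -0.0006  0.0001 -0.0004]
```

View pics/fin.png

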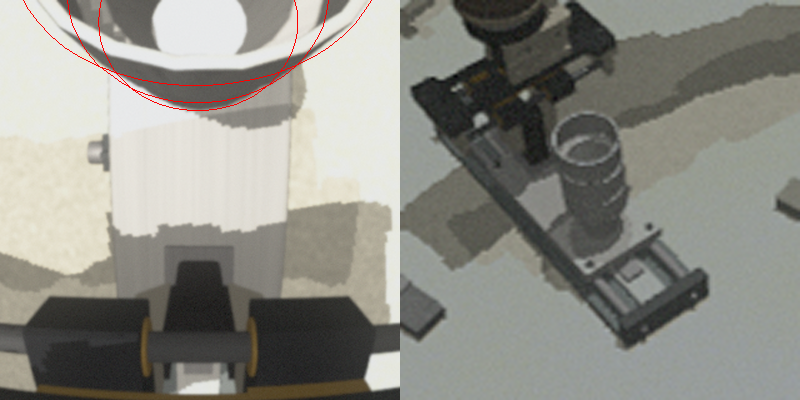

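The dark tab now meets the clamp screw at left (98,152). The scene view shows both cups stacked upright in the carriage cup, and the post gripped. Handing in.

```bash
python3 -c "
from h import *
print(workorder.sign_off()); s=monitor.observe(); print(s['clock'],s['position'],s['force'],s['width'])"
```

```text
the job is handed in; nothing more can be done
None
the job is handed in; nothing more can be done
```

I nested both grey cups in the carriage's cup, let go of them, and slid the carriage about 81 mm until the ball clicked into the notch. I handed in at about 26 s, still gripping the post at 30 N. The orange cup and the other things on the bench weren't touched.

**Notch:**
- The pull along the rail rose to about 5 N, then fell to about 0 N at the centre.
- The last 1 mm commands moved the carriage only 0.2–0.5 mm.
- The tab meets the clamp screw in the last picture, and the arm was still.
- I couldn't read the ball's drop directly.

**Cups:** The pictures show both stacked upright in the carriage's cup.

**Small disagreements:**
- In the last close-up, the top rim was about 2 mm from where I predicted it, in line with the camera calibration error.
- The top and scene cameras differed by about 4 mm on the cups' positions, so I used the average and checked it with the wrist camera.
- About 6 N of vertical force was still on the tool at the end.

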